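Load the jar shaker, lock its cover and start it

ROBOT

A 7-joint arm with a two-finger parallel gripper is mounted at the origin on a cart in front of the work surface, level with it; the furniture and walls round the work are solid. World frame = base frame: x ahead of the robot, y to its left, z up, the work surface at z = 0. Lengths are in m, angles in rad, forces in N, time in s.
With the tool pointing down it reaches from about 0.425 to 0.825 m from the base axis. Payload 3.6 kg.
Tool frame: the origin (TCP) lies on the front face of the gripper's body, between the roots of the fingers; the fingertips stand 84 mm ahead of it and the grasp point (between the pads) lies 65 mm ahead of it (env.tcp_to_tips is the distance from the TCP to the fingertips, in m); z points along the fingers, y is the direction in which the jaws open and shut (so a half turn about z gives the same grasp; the last joint's range is limited). The gripper opens to 93 mm and grips with 3 to 60 N. Pads are 15 mm wide; open, the fingers measure 128 mm over their backs; the gripper's body (75 mm by 188 mm) begins 65 mm behind the grasp point.
Start: joints at [-1.302, 0.615, -0.013, 1.423, 0.008, 1.103, -0.04], TCP at [0.189, 0.622, 0.303] pointing down, gripper open.
Joint ranges: [-3.12, 3.12], [-0.3, 2.06], [-1.34, 1.32], [0.26, 2.42], [-1.36, 4.5], [0.01, 1.98], [-2.84, 2.84]. Speed limits (rad/s): [2.79, 2.79, 3.14, 3.14, 3.14, 3.14, 3.14].

INTERFACE

Orientations are given as a unit quaternion [x, y, z, w].
In Python, from cell import env gives the robot as it stands. Calls block until the motion is done:
- env.goto(position, orientation): joint-space move of the TCP to a pose.
- env.line_to(position, velocity=0.15, rotation=None, threshold=None): straight line of the TCP; rotation=None keeps the orientation; velocity is the mean speed in m/s. With threshold (N) it stops when the force on the tool has changed by that much, and returns True; else False.
- env.movej(angles): joint-space move.
- env.grip(opening, newtons=None): finger opening in m; newtons is the grip in N (None keeps the last); returns when the fingers have stopped.
- env.pause(seconds).
- env.inverse_kinematics(position, orientation): joint angles nearest the present ones, or None.
- env.read_state(): the state.
- env.snapshot(name): name is "scene" or "top" or "wrist"; returns a dict with "color" (400x640x3 uint8, red, green, blue), "fov_y" (degrees; the focal length in pixels is half the picture's height over the tangent of half this angle, whatever the lens; pixels are square), "cx", "cy" (the principal point, pixels), "dist" ([k1, k2, p1, p2, k3] as OpenCV has them; the pictures are not rectified), "extrinsics" (4x4, takes a point from world to camera coordinates). Camera axes: x right, y down, z forward; pixel columns grow to the right and rows downward; lengths in m; the calibration is good to about 2 mm. A picture is of the moment at which its call begins. There is no depth.
A pose or a line that the arm cannot do raises env.MotionError and nothing moves.
- env.hand_in(): hands the job in, once; it reports no verdict.
The state is a dict: "time_s": time; "joint_pos": joint angles; "joint_velocities": joint speeds; "joint_efforts": joint torques, N m; "tcp_pos": TCP position; "ee_rot": TCP orientation; "contact_force": force on the tool from outside, world axes, zero at the start; "wrist_torque": the same for the moment, N m; "width": finger opening in m.
Only numpy, scipy, OpenCV 4.12 (cv2) and the standard library are available. Lean on these libraries where they do the work, as an engineer would, in place of code of your own. Each camera call takes 0.05 s, during which the arm holds its last target.

TASK

Run the paint shaker: first stand every black-capped paint jar that is on the counter upright in a cup of the shaker, one to a cup, in any cups. Then lift the blue cover off its hanger, lower its plug into the shaker's socket with the lugs in the slots, push it down against the spring, turn it a quarter turn clockwise as seen from above, and let it rise until it is seated and locked. Only when the cover is locked, start the shaker by pushing the red-knobbed switch lever fully over, away from the robot; leave the other things on the counter where they are.

Things in the scene. Friction and masses are not known exactly. Their poses are not given: they have to be found in the camera images.
- jar0: paint jar with a yellow and red label, 34 mm across the body, 67 mm tall: body up to 50 mm, then a black screw cap 28 mm across. Origin: centre of its underside, z up. May be absent. Weighs about 45 g
- jar1: paint jar with a navy blue label, 34 mm across the body, 68 mm tall: body up to 52 mm, then a black screw cap 28 mm across. Origin: centre of its underside, z up. May be absent. Weighs about 45 g
- jar2: paint jar with a green and black label, 34 mm across the body, 70 mm tall: body up to 53 mm, then a black screw cap 28 mm across. Origin: centre of its underside, z up. May be absent. Weighs about 45 g
- jar3: paint jar with a green and white label, 34 mm across the body, 63 mm tall: body up to 47 mm, then a black screw cap 28 mm across. Origin: centre of its underside, z up. May be absent. Weighs about 45 g
- shaker: fixed grey round motor base, 212 mm across, with a plate carrying four cups (centres 62 mm from the axis, midway between its x and y axes) and a central socket column, 68 mm across, top at z = 113 mm. Origin: centre of its underside on the counter, z up. When the cover is seated and locked its origin is 126 mm above this origin
- socket (a point): centre of the socket's top. Two entry slots for the lugs (16 mm wide, open at the top, red dots) lie along the shaker's +y and -y, two seats (green dots) along its +x and -x; a bore 29 mm wide takes the plug. A cover put in loosely floats about 8 mm above its seated height. Turning counter-clockwise, or past the seat, is blocked
- socket_floor (a point): on the axis, 40 mm under the socket's top. How to lock: push the cover 7 to 13 mm (10 is good) below its seated height, turn it clockwise seen from above by 90 degrees (+-8) from the slots, let go: the spring lifts it until the lugs press up into the seats
- cup0 (a point): centre of the floor of a black cup on the shaker, 40 mm above the counter; the cup is 42 mm wide inside, 48 mm outside, its wall 14 mm high
- cup1 (a point): centre of the floor of a black cup on the shaker, 40 mm above the counter; the cup is 42 mm wide inside, 48 mm outside, its wall 14 mm high
- cup2 (a point): centre of the floor of a black cup on the shaker, 40 mm above the counter; the cup is 42 mm wide inside, 48 mm outside, its wall 14 mm high
- cup3 (a point): centre of the floor of a black cup on the shaker, 40 mm above the counter; the cup is 42 mm wide inside, 48 mm outside, its wall 14 mm high
- plunger (a joint): travel of the brass spring plunger that pushes the cover up in the socket, m: 0 = up, 0.030 = fully down, about 0.014 when the cover is seated, 0.021 to 0.027 while it is pushed far enough to turn; spring 0.5 N/mm, so the push takes about 10 N
- cover: blue disc cover, 160 mm across and 6 mm thick, 250 g. Origin: centre of the disc's underside, z up. On top is a bail handle whose bar runs along the cover's y, in line with the two lugs below and with two red dots on the disc. It hangs level on the hanger at the start
- plug_tip (a point): tip of the cover's plug, 36 mm below its origin. The plug is 22 mm across, tapered over the last 5 mm; its two lugs point along the cover's +y and -y, 9 mm wide, 7 mm high, centred 22.5 mm below the cover's origin, reaching 26 mm from the axis
- cover_bar (a point): middle of the cover's black handle bar, 66 mm above the cover's origin; the bar is 12 mm wide and 12 mm high, 88 mm long along the cover's y, posts at both ends, 54 mm free below it
- hanger: fixed stand, origin on the counter straight below the middle of the hung bar, which lies along the hanger's y. Two level steel prongs, 8 mm wide and high, tops at z = 190 mm, y = +-26 mm (44 mm free between them), run from an upright at x = 110 mm to the hanger's -x; upturned tips end at x = -18 mm, tops at z = 202 mm; rear stops up to z = 198 mm
- hang (a point): on the prongs' top level, under the middle of the hung bar. To take the cover off: lift it 16 to 40 mm (25 is good), draw it level along the hanger's -x by at least 105 mm, so that the disc's edge is clear of the prong tips, and only then raise it
- switch_base: grey block of the start switch, 70 x 50 x 25 mm, fixed; origin: centre of its underside, its +x points roughly away from the robot
- switch (a joint): start lever, rad: 0 to 0.15 at the start, off (leaning 0.5 rad to the block's -x), 1.0 = fully over to +x, on; it stays where it is left and moves at 1 to 2 N at the knob. It turns about the block's y axis 22 mm above the counter
- switch_tip (a point): centre of the lever's red ball knob, 26 mm across, 60 mm from the pivot; 82 mm above the counter when the lever is upright
- glue: white squeeze bottle with a blue nozzle, 32 mm across, 85 mm tall, a bystander to leave alone; origin: centre of its underside
- tape: roll of orange masking tape lying flat, 72 mm across, 18 mm high, a bystander to leave alone; origin: centre of its underside
- cutters: pliers with red handles lying flat, 48 x 113 x 12 mm, a bystander to leave alone; origin: centre of its underside
- dropper: white dropper bottle with a pointed yellow cap, 30 mm across, 96 mm tall, a bystander to leave alone; origin: centre of its underside

How it is judged:
On the way, in this order (a step that is already met when the one before it is completed fails the run):
1. every jar present stands in a cup of the shaker ((horizontal distance between jar0 and cup0 below 0.009 m or horizontal distance between jar0 and cup1 below 0.009 m or horizontal distance between jar0 and cup2 below 0.009 m or horizontal distance between jar0 and cup3 below 0.009 m) and z of jar0 in the frame of shaker between 0.035 and 0.046 m and angle between each of jar0, jar1, jar2, jar3's own z axis and vertical below 0.2 rad and (horizontal distance between jar1 and cup0 below 0.009 m or horizontal distance between jar1 and cup1 below 0.009 m or horizontal distance between jar1 and cup2 below 0.009 m or horizontal distance between jar1 and cup3 below 0.009 m) and z of jar1 in the frame of shaker between 0.035 and 0.046 m and (horizontal distance between jar2 and cup0 below 0.009 m or horizontal distance between jar2 and cup1 below 0.009 m or horizontal distance between jar2 and cup2 below 0.009 m or horizontal distance between jar2 and cup3 below 0.009 m) and z of jar2 in the frame of shaker between 0.035 and 0.046 m and (horizontal distance between jar3 and cup0 below 0.009 m or horizontal distance between jar3 and cup1 below 0.009 m or horizontal distance between jar3 and cup2 below 0.009 m or horizontal distance between jar3 and cup3 below 0.009 m) and z of jar3 in the frame of shaker between 0.035 and 0.046 m), for 0.2 s.
2. the cover is pushed down in the socket, below the height at which it can turn (horizontal distance between cover and shaker below 0.006 m and z of cover in the frame of shaker below 0.12 m), for 0.1 s.
3. the cover is locked: seated, a quarter turn from the slots (horizontal distance between cover and shaker below 0.006 m and z of cover in the frame of shaker between 0.123 and 0.129 m and angle between the y axis of cover and the x axis of shaker, either way round below 0.26 rad and angle between cover's own z axis and vertical below 0.1 rad and linear speed of cover below 0.02 m/s), for 0.2 s.
4. the switch lever is pushed over, after the cover is locked (value of joint switch above 0.85 rad), for 0.1 s.
At the end, for the whole second after the job is handed in: every jar present stands upright (0.2 rad) on the floor of a cup, within 9 mm of its centre; the cover is locked: axis within 6 mm, at seated height within 3 mm, bar along the shaker's x within 0.26 rad, level and at rest; the switch lever is past 0.85 rad (all of step 1 and all of step 3 and value of joint switch above 0.85 rad); the robot touches nothing.
It fails at once if the glue is pushed more than 3 cm from its place (distance of glue from where it was at the start of the episode above 0.03 m).
It fails at once if the tape is pushed more than 10 cm from its place (distance of tape from where it was at the start of the episode above 0.1 m).
It fails at once if the cutters is pushed more than 10 cm from its place (distance of cutters from where it was at the start of the episode above 0.1 m).
It fails at once if the dropper is pushed more than 3 cm from its place (distance of dropper from where it was at the start of the episode above 0.03 m).
Of jar0, jar1, jar2, jar3 only 3 to 4 are there at a start; the rules pass over those that are not, and their reading is None.
At some moment in a run one of tape, cutters may be knocked a few centimetres aside while the robot is not near it.
Once in a run the grip may slacken for a moment while it holds something.
It also fails if it takes over 195 s, if anything falls off the work surface, if the arm or the gripper's body presses on something with over 40 N, if the wrist force passes 120 N, or if a joint passes its speed limit or range.

## Working session

There is one attempt and no reset: what is moved stays moved. The work goes in short steps, each a Python script; the robot and the scene stay as the last script left them, time stands still between calls to the robot, and variables do not carry over. Pictures are saved under pics/ and viewed, and the job is handed in when it is done.

```bash
ls; mkdir -p pics; python3 - <<'E'
from cell import env
import cv2
s=env.read_state();print(s)
for n in ["scene","top","wrist"]:
    d=env.snapshot(n);cv2.imwrite(f"pics/{n}0.png",d["color"][:,:,::-1])
    print(n,d["fov_y"],d["cx"],d["cy"],d["dist"],d["extrinsics"].tolist() if hasattr(d["extrinsics"],'tolist') else d["extrinsics"])
E
```

```text
pics
{'time_s': 0.0, 'joint_pos': array([-1.30147658,  0.61591154, -0.01262987,  1.42491226,  0.00815014,
        1.10340549, -0.04040837]), 'joint_velocities': array([ 0.0015436 , -0.0007345 , -0.00259705,  0.0020971 ,  0.00124501,
        0.00146032, -0.00024666]), 'joint_efforts': array([-2.04454877e-04, -4.58937442e+01,  2.09444258e-01, -1.65747768e+01,
       -6.09777938e-02,  2.02888175e-02,  2.19820759e-04]), 'tcp_pos': array([0.18931188, 0.62120696, 0.30158145]), 'ee_rot': array([ 1.47325568e-01,  9.89087208e-01, -1.28370216e-03, -1.53413213e-04]), 'contact_force': array([0.33265477, 0.28715714, 0.96905336]), 'wrist_torque': array([ 0.06702762, -0.02647576, -0.04423227]), 'width': 0.09271835120648601}
scene 44.42430160098913 319.5134679561225 201.7268486098628 [-0.0453136  0.         0.         0.         0.       ] [[-0.6691183269111872, -0.7430123853666802, -0.014603416836122565, 0.33910769294129584], [-0.3484494339358737, 0.33103087179393115, -0.8769273367327074, 0.3372461210835606], [0.6564020540654508, -0.5816796000471958, -0.48040106817906986, 1.3331306402004206], [0.0, 0.0, 0.0, 1.0]]
top 44.436641000831976 329.45192268230795 197.9904033797505 [-0.10636756  0.          0.          0.          0.        ] [[0.03893706759768746, -0.9992403279934549, -0.0016345269730832577, -0.08228645202144202], [-0.9762725930546204, -0.03769328093304833, -0.21323939744547607, 0.5628795754233813], [0.21301579476015514, 0.009898660719254364, -0.9769986119225883, 1.4915524733890542], [0.0, 0.0, 0.0, 1.0]]
wrist 71.53503789942333 322.3107176290827 197.78277376558853 [0.00907076 0.         0.         0.         0.        ] [[0.2919456834119428, 0.9564336269925587, -0.0015604790914884913, -0.649391812515447], [0.9258276940775784, -0.28219320360389105, 0.25141614251827493, -0.029223582891402776], [0.24002249647924745, -0.07484459230722115, -0.9678778270971173, 0.3896882684182501], [0.0, 0.0, 0.0, 1.0]]
```

View pics/scene0.png

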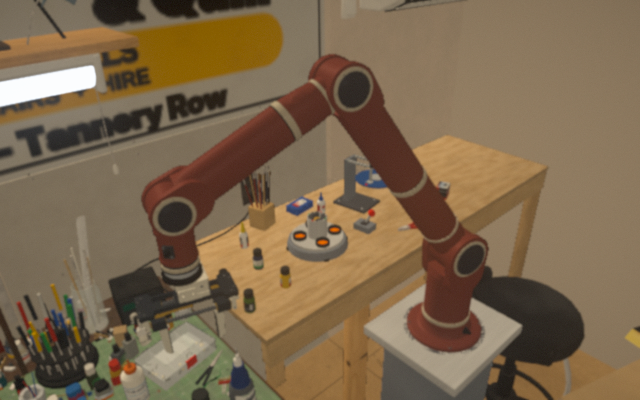

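View pics/top0.png

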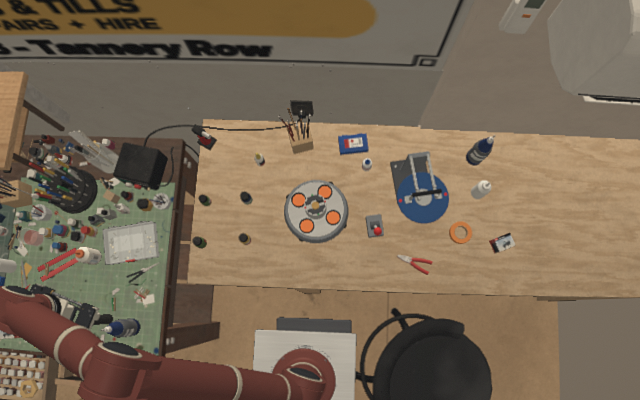

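View pics/wrist0.png

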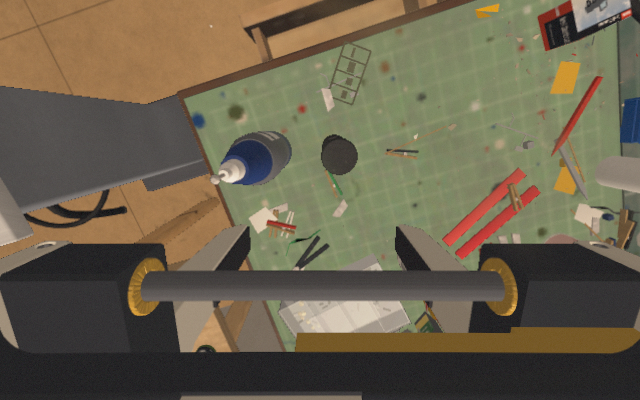

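```bash
cat > h.py <<'E'
import numpy as np, cv2
from cell import env
from scipy.spatial.transform import Rotation as R
def K(d):
    f=200/np.tan(np.radians(d["fov_y"])/2)
    return np.array([[f,0,d["cx"]],[0,f,d["cy"]],[0,0,1.]])
def px2w(d,uv,z):
    n=cv2.undistortPoints(np.array([[uv]],float),K(d),np.array(d["dist"]))[0,0]
    E=np.array(d["extrinsics"]);Rm=E[:3,:3];t=E[:3,3]
    c=-Rm.T@t; r=Rm.T@np.array([n[0],n[1],1]); return c+r*(z-c[2])/r[2]
def w2px(d,p):
    E=np.array(d["extrinsics"])
    q,_=cv2.projectPoints(np.atleast_2d(np.array(p,float)),cv2.Rodrigues(E[:3,:3])[0],E[:3,3],K(d),np.array(d["dist"]));return q[:,0]
def snap(n,f):
    d=env.snapshot(n);cv2.imwrite(f"pics/{f}.png",d["color"][:,:,::-1]);return d
def crop(d,f,x0,y0,x1,y1,s):
    cv2.imwrite(f"pics/{f}.png",cv2.resize(d["color"][y0:y1,x0:x1,::-1],None,fx=s,fy=s,interpolation=cv2.INTER_CUBIC))
def down(yaw):  # tool pointing down; tool y (jaw axis) direction at angle yaw from world x
    y=np.array([np.cos(yaw),np.sin(yaw),0]);z=np.array([0,0,-1.]);x=np.cross(y,z)
    return R.from_matrix(np.stack([x,y,z],1)).as_quat()
E
python3 - <<'E'
from h import *
d=snap("top","top1")
crop(d,"c1",185,120,385,270,4)
crop(d,"c2",340,130,520,265,4.4)
for uv in [(204,200),(246,197),(199,242),(244,238)]: print(uv,px2w(d,uv,.067))
print(px2w(d,(316,206),.113),px2w(d,(424,195),.2),px2w(d,(377,230),.06))
print(px2w(d,(190,290),0),px2w(d,(200,125),0))
E
```

```text
(204, 200) [0.54234798 0.33764365 0.067     ]
(246, 197) [0.55726743 0.20391349 0.067     ]
(199, 242) [0.40793932 0.34123278 0.067     ]
(244, 238) [0.42654265 0.20051076 0.067     ]
[ 0.52766059 -0.02091002  0.113     ] [ 0.55466521 -0.33482517  0.2       ] [ 0.46903158 -0.213149    0.06      ]
[0.25976336 0.37541766 0.        ] [0.81883319 0.39584791 0.        ]
```

View pics/c1.png

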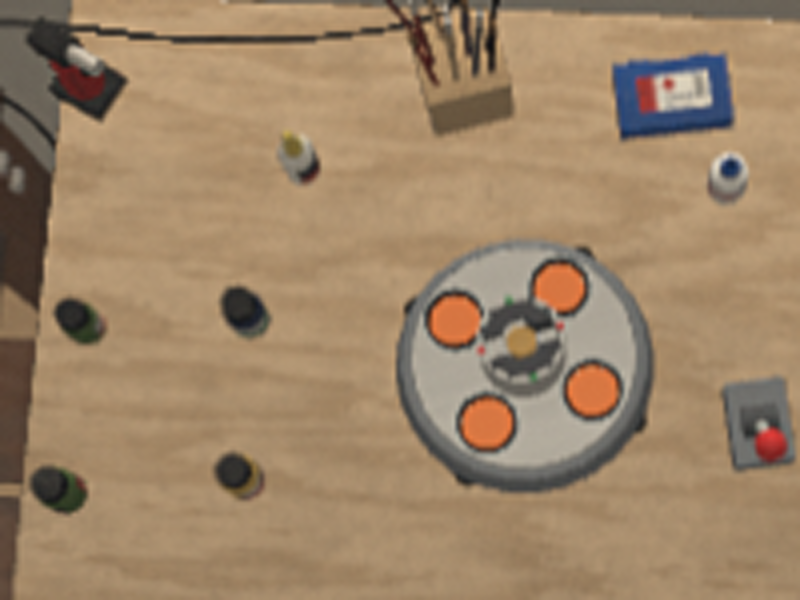

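View pics/c2.png

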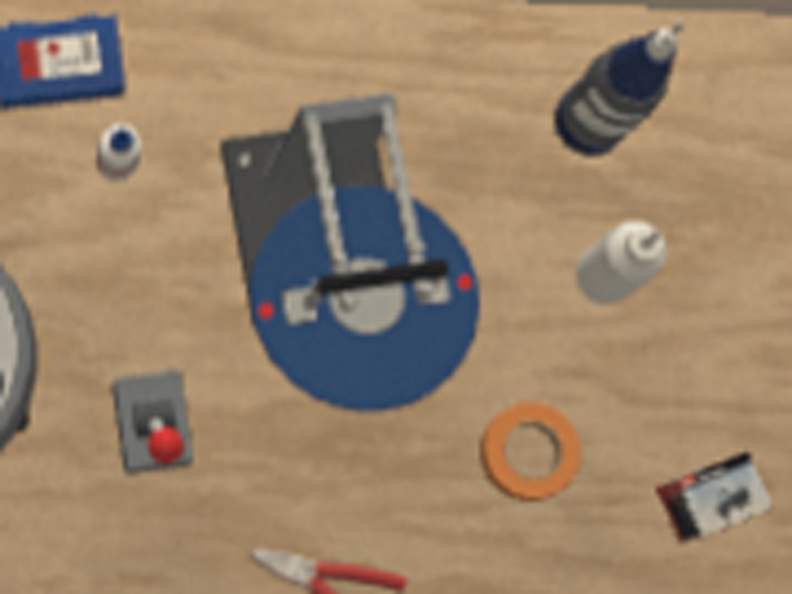

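```bash
python3 - <<'E'
from h import *
d=env.snapshot("top")
c=lambda p:(185+(p[0]+.5)/4-.5,120+(p[1]+.5)/4-.5)
c2=lambda p:(340+(p[0]+.5)/4.4-.5,130+(p[1]+.5)/4.4-.5)
cups=[px2w(d,c(p),.047) for p in [(455,320),(559,287),(487,422),(592,389)]]
for q in cups: print(q)
m=np.mean(cups,0);print("mean",m,[np.linalg.norm(q-m) for q in cups],[np.degrees(np.arctan2(*(q-m)[1::-1])) for q in cups])
for p in [(482,351),(560,326),(509,300),(533,376)]:
    q=px2w(d,c(p),.113);print(q,np.linalg.norm((q-m)[:2]),np.degrees(np.arctan2(*(q-m)[1::-1])))
for n,p,z in [("j3?A",(74,313),.07),("j1",(240,303),.068),("B",(48,482),.07),("j0",(233,468),.067),("dropper",(291,143),.09),("glue",(731,167),.085),("knob",(771,443),.07)]: print(n,px2w(d,c(p),z))
print("cover bar ends",px2w(d,c2((322,285)),.202),px2w(d,c2((447,268)),.202))
print("red dots",px2w(d,c2((266,311)),.142),px2w(d,c2((465,283)),.142))
for p in [(116,382),(182,374),(192,462),(128,472)]: print("sw",px2w(d,c2(p),.025))
print("prong far",px2w(d,c2((312,108)),.19),px2w(d,c2((388,100)),.19))
print("tape",px2w(d,c2((531,451)),.01))
E
```

```text
[0.5594402  0.03883321 0.047     ]
[ 0.58969946 -0.04314694  0.047     ]
[0.47804152 0.00923567 0.047     ]
[ 0.50773609 -0.07271501  0.047     ]
mean [ 0.53372932 -0.01694827  0.047     ] [np.float64(0.06142167840233328), np.float64(0.061798278755622285), np.float64(0.06153640678101716), np.float64(0.061527042838232994)] [np.float64(65.25400888155596), np.float64(-25.083496894411073), np.float64(154.81748277779212), np.float64(-114.99051941145147)]
[0.52210353 0.01204161 0.113     ] 0.031234146745486333 111.85222745758237
[ 0.5438628  -0.04657675  0.113     ] 0.031313487408728254 -71.11837940143631
[ 0.56270463 -0.00667763  0.113     ] 0.030741744717787983 19.51746597486296
[ 0.50426039 -0.02766283  0.113     ] 0.03135632616663512 -160.0193181337873
j3?A [0.54850732 0.34028721 0.07      ]
j1 [0.56214776 0.20851024 0.068     ]
B [0.413131   0.34846348 0.07      ]
j0 [0.43070115 0.20435393 0.067     ]
dropper [0.68899954 0.17372131 0.09      ]
glue [ 0.68386235 -0.17631876  0.085     ]
knob [ 0.46635474 -0.21343405  0.07      ]
cover bar ends [ 0.5547536  -0.30189074  0.202     ] [ 0.56947241 -0.38475843  0.202     ]
red dots [ 0.54900978 -0.27340282  0.142     ] [ 0.5739632  -0.41062335  0.142     ]
sw [ 0.51721974 -0.17994129  0.025     ]
sw [ 0.52500794 -0.22819413  0.025     ]
sw [ 0.4602734  -0.23662324  0.025     ]
sw [ 0.45122515 -0.19024202  0.025     ]
prong far [ 0.67978478 -0.29698228  0.19      ] [ 0.68762424 -0.34865031  0.19      ]
tape [ 0.47961333 -0.48948539  0.01      ]
```

```bash
python3 - <<'E'
from h import *
ok=env.goto([0.49,0.27,0.34],down(np.radians(90)))
d=snap("wrist","w1");print(env.read_state()["time_s"])
E=d["extrinsics"];print(-E[:3,:3].T@E[:3,3], env.read_state()["joint_pos"])
E
```

```text
2.0
[0.42010858 0.27148624 0.42174524] [-0.53516414  0.43768757 -0.01522129  1.63637317  0.00631872  1.06761435
  1.02140974]
```

View pics/w1.png

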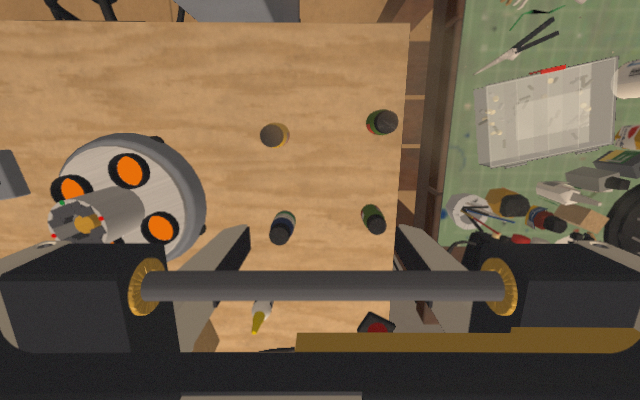

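```bash
python3 - <<'E'
from h import *
import cv2
im=cv2.imread("pics/w1.png")
cv2.imwrite("pics/c3.png",cv2.resize(im[100:250,250:410],None,fx=4,fy=4,interpolation=cv2.INTER_CUBIC))
E
```

```text
(no output)
```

View pics/c3.png

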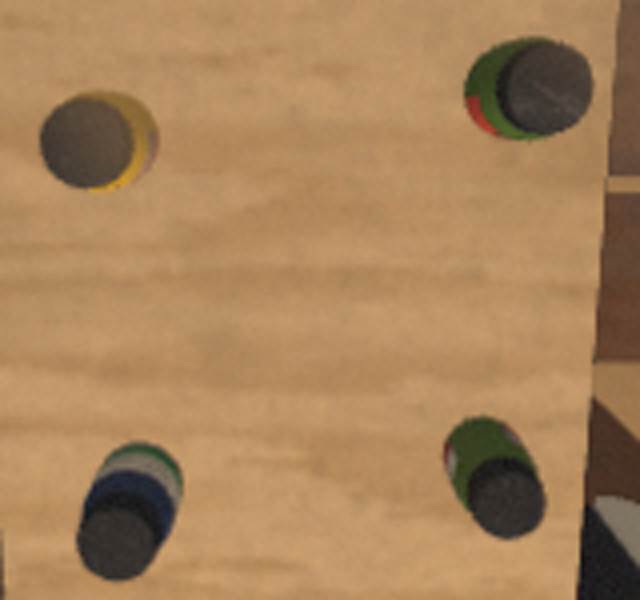

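```bash
python3 - <<'E'
from h import *
d=env.snapshot("wrist");t=env.snapshot("top")
c=lambda p:(250+(p[0]+.5)/4-.5,100+(p[1]+.5)/4-.5)
c1=lambda p:(185+(p[0]+.5)/4-.5,120+(p[1]+.5)/4-.5)
for n,p,q,zs in [("j0",(87,142),(233,468),[.067]),("j1",(117,543),(240,303),[.068]),("A",(507,498),(74,313),[.063,.07]),("B",(546,89),(48,482),[.063,.07])]:
  for z in zs: print(n,z,px2w(d,c(p),z)[:2],px2w(t,c1(q),z)[:2])
for a in (65,-25,155,-115):
  r=np.radians(a);p=[.5335+.062*np.cos(r),-.017+.062*np.sin(r)]
  for y in (a+90,a-90):
    for z in (.28,.142):
      j=env.inverse_kinematics(p+[z],down(np.radians(y)));print(a,y,z,None if j is None else np.round(j,2))
E
```

```text
j0 0.067 [0.43156517 0.208686  ] [0.43070115 0.20435393]
j1 0.068 [0.56486844 0.21319739] [0.56214776 0.20851024]
A 0.063 [0.55023977 0.34635825] [0.54996341 0.34221962]
A 0.07 [0.54769963 0.34489852] [0.54850732 0.34028721]
B 0.063 [0.41532816 0.35158088] [0.41395833 0.35043387]
B 0.07 [0.41542081 0.35001923] [0.413131   0.34846348]
65 155 0.28 [ 0.05  0.51 -0.25  1.71  0.15  0.94  2.45]
65 155 0.142 [ 0.03  0.69 -0.22  1.84  0.24  0.63  2.37]
65 -25 0.28 [-0.43  0.54  0.5   1.73 -0.31  0.95 -0.24]
65 -25 0.142 [-0.36  0.72  0.4   1.86 -0.44  0.65 -0.13]
-25 65 0.28 [-0.05  0.55  0.14  1.64 -0.09  0.97  1.25]
-25 65 0.142 [-0.02  0.72  0.1   1.76 -0.1   0.66  1.26]
-25 -115 0.28 [-0.57  0.79  1.13  1.65 -0.76  1.21 -1.26]
-25 -115 0.142 [-0.55  1.02  1.13  1.78 -1.06  1.09 -1.03]
155 245 0.28 [-0.78  0.61  1.14  1.96 -0.66  1.01 -1.34]
155 245 0.142 [-0.72  0.91  1.13  2.1  -1.1   0.93 -0.94]
155 65 0.28 [-0.16  0.38  0.14  1.94 -0.07  0.83  1.14]
155 65 0.142 [-0.11  0.6   0.07  2.08 -0.09  0.46  1.16]
-115 -25 0.28 [-0.25  0.47  0.52  1.86 -0.29  0.89 -0.03]
-115 -25 0.142 [-0.16  0.67  0.39  1.99 -0.45  0.57  0.11]
-115 -205 0.28 [ 0.25  0.44 -0.21  1.84  0.11  0.87  2.69]
-115 -205 0.142 [ 0.23  0.64 -0.19  1.98  0.22  0.54  2.59]
```

```bash
python3 - <<'E'
from h import *
for y,f in ((-25,"ws1"),(155,"ws2")):
  q=down(np.radians(y));tx=R.from_quat(q).as_matrix()[:,0]
  p=np.array([.5335,-.017,.36])-.07*tx;p[2]=.36
  env.goto(p,q);d=snap("wrist",f);s=env.read_state();print(s["time_s"],s["tcp_pos"]-p)
  np.save(f"pics/{f}.npy",d,allow_pickle=True)
  im=d["color"][:300,150:500,::-1];cv2.imwrite(f"pics/{f}c.png",cv2.resize(im,None,fx=2,fy=2,interpolation=cv2.INTER_CUBIC))
E
```

```text
3.475 [ 0.00043941  0.00171947 -0.00028109]
5.7083 [-2.86288990e-05 -9.48060889e-05 -7.46141769e-05]
```

View pics/ws1c.png

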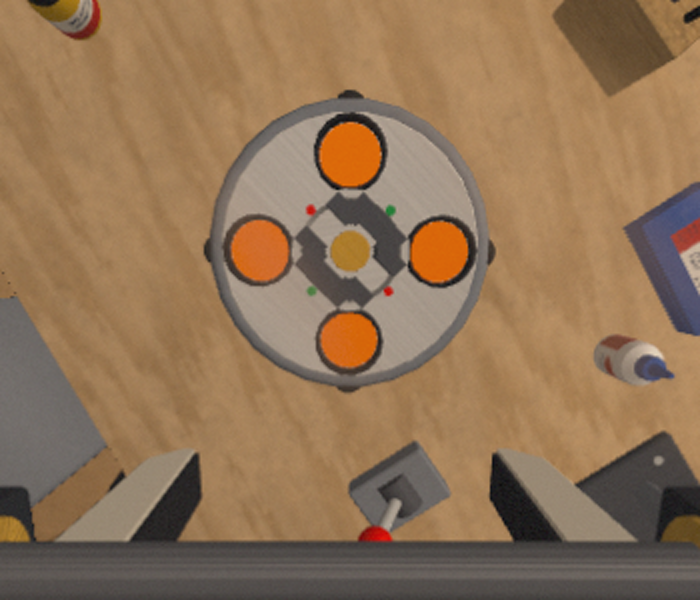

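View pics/ws2c.png

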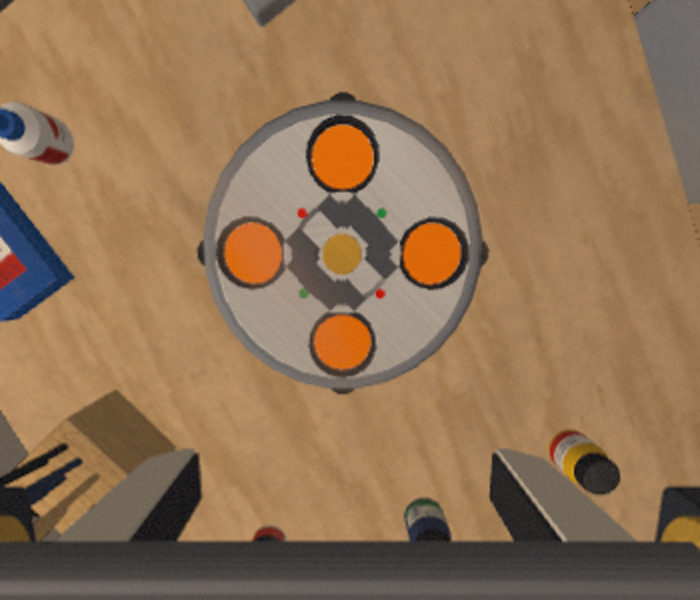

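```bash
python3 - <<'E'
from h import *
c=lambda p:(150+(p[0]+.5)/2-.5,(p[1]+.5)/2-.5)
D={"ws1":[(311,210),(389,292),(391,210),(312,291)],"ws2":[(303,213),(380,294),(382,213),(304,294)]}
C={"ws1":[(350,154),(259,250),(441,251),(349,341)],"ws2":[(343,157),(252,253),(433,253),(342,343)]}
for f in D:
  d=np.load(f"pics/{f}.npy",allow_pickle=True).item()
  P=np.array([px2w(d,c(p),.113)[:2] for p in D[f]]);m=P.mean(0)
  print(f,m,np.degrees(np.arctan2(*(P-m).T[::-1])),np.linalg.norm(P-m,axis=1))
  P=np.array([px2w(d,c(p),.045)[:2] for p in C[f]]);m=P.mean(0)
  print("  cups",m,np.degrees(np.arctan2(*(P-m).T[::-1])),np.linalg.norm(P-m,axis=1))
E
```

```text
ws1 [ 0.53654092 -0.01632546] [ 109.98671906  -70.42784204   20.13199645 -160.17240317] [0.03177368 0.03194328 0.0318854  0.03165429]
  cups [ 0.53663323 -0.01586995] [  65.13103564  154.59285664  -24.87126343 -115.19758335] [0.06201071 0.06264563 0.06300189 0.06259763]
ws2 [ 0.53590155 -0.01549163] [ -70.57283861  109.35311063 -159.98538376   20.08215621] [0.03147951 0.0314426  0.03172521 0.03168497]
  cups [ 0.53593752 -0.01571049] [-115.4378592   -25.32212875  155.20836988   64.54531531] [0.06183786 0.06255315 0.06257533 0.06241728]
```

```bash
python3 - <<'E'
from h import *
q=down(np.radians(65));tx=R.from_quat(q).as_matrix()[:,0]
p=np.array([.49,.28,0])-.075*tx;p[2]=.36
env.goto(p,q);env.pause(.2);d=snap("wrist","wj");s=env.read_state();print(s["time_s"],s["tcp_pos"]-p)
np.save(f"pics/wj.npy",d,allow_pickle=True)
im=d["color"][:280,150:500,::-1];cv2.imwrite(f"pics/wjc.png",cv2.resize(im,None,fx=2.25,fy=2.1,interpolation=cv2.INTER_CUBIC))
for n,P in dict(j0=(.4316,.2087,.067),j1=(.5649,.2132,.068),A=(.55,.346,.063),B=(.415,.351,.07)).items():
  u=w2px(d,P)[0];print(n,u,(u[0]-150)*2.25,u[1]*2.1)
E
```

```text
7.4917 [ 1.85798771e-04 -5.47957268e-04  4.25008607e-05]
j0 [252.31949902 102.33434365] 230.21887278449972 214.90212167445995
j1 [301.44702136 192.8886926 ] 340.75579805301925 405.06625446596587
A [385.88473599 141.28062476] 530.7406559769847 296.6893120034104
B [349.32032467  35.69270204] 448.4707305129052 74.95467428306819
```

View pics/wjc.png

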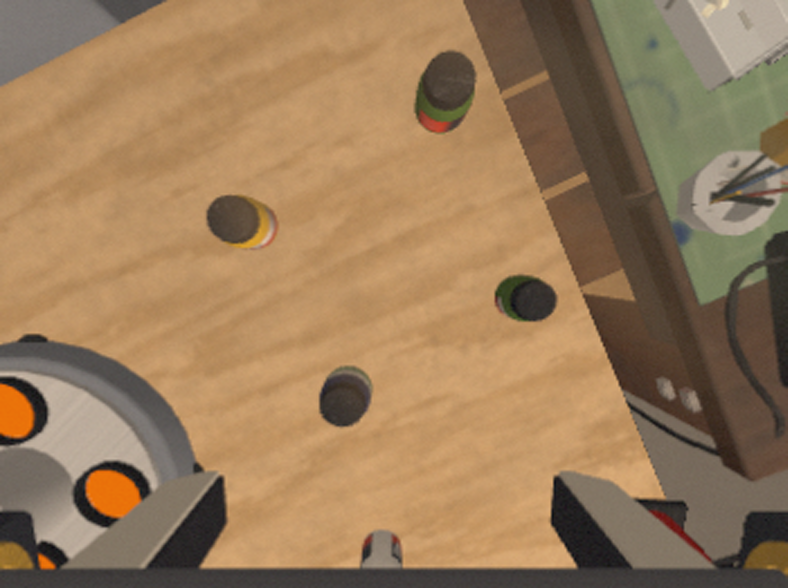

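```bash
python3 - <<'E'
from h import *
d=np.load("pics/wj.npy",allow_pickle=True).item()
for n,p,zs in [("j0",(232,218),[.067]),("j1",(344,400),[.068]),("A",(534,299),[.063,.07]),("B",(450,76),[.063,.07])]:
  for z in zs: print(n,z,px2w(d,(150+p[0]/2.25-.3,p[1]/2.1-.3),z)[:2])
E
```

```text
j0 0.067 [0.43311575 0.2085823 ]
j1 0.068 [0.56210988 0.21632768]
A 0.063 [0.5516305  0.34700131]
A 0.07 [0.55059256 0.34571473]
B 0.063 [0.41387958 0.35271941]
B 0.07 [0.41538699 0.35132717]
```

```bash
cat >> h.py <<'E'
S=np.array([.5362,-.0159]); SY=20.
def st():
    s=env.read_state();return s
def pick(xy,yaw=65,hz=.036):
    q=down(np.radians(yaw)); env.grip(.07,25)
    env.goto([*xy,.24],q); env.line_to([*xy,hz+.065],velocity=.15)
    env.grip(.0,25); s=st();print("grip",s["width"],s["time_s"])
    env.line_to([*xy,.27],velocity=.25); print("lift",st()["width"])
def place(a,yaw,hz=.036):
    r=np.radians(a);p=S+.062*np.array([np.cos(r),np.sin(r)]);q=down(np.radians(yaw))
    env.goto([*p,.27],q);s=st();print("over",s["width"],s["tcp_pos"][:2]-p)
    env.line_to([*p,.04+hz+.065+.012],velocity=.15)
    t=env.line_to([*p,.04+hz+.065-.002],velocity=.03,threshold=4);s=st();print("touch",t,s["tcp_pos"],s["contact_force"],s["width"])
    env.grip(.052); env.line_to([*p,.24],velocity=.2);s=st();print("t",s["time_s"])
E
python3 - <<'E'
from h import *
pick((.5632,.2150)); place(-25,65)
d=snap("top","t2");crop(d,"t2c",260,160,380,250,5)
E
```

```text
grip 0.03244508423893696 10.425
lift 0.03269619228289721
over 0.03266121122046733 [4.77938125e-05 2.62382070e-03]
touch True [ 0.59249808 -0.04214809  0.14081468] [ 0.96054187 -0.82563493  2.93368489] 0.03257058340652428
t 14.8417
```

View pics/t2c.png

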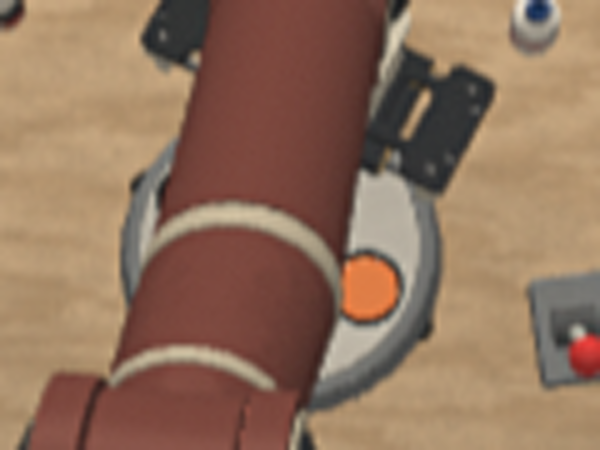

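```bash
python3 - <<'E'
from h import *
pick((.4323,.2086)); place(-115,-25)
q=down(np.radians(65));tx=R.from_quat(q).as_matrix()[:,0]
p=np.array([*S,0])-.07*tx;p[2]=.36
env.goto(p,q);d=snap("wrist","w5")
im=d["color"][:280,150:500,::-1];cv2.imwrite("pics/w5c.png",cv2.resize(im,None,fx=2,fy=2,interpolation=cv2.INTER_CUBIC))
E
```

```text
grip 0.032270412905963386 18.3333
lift 0.032152672775245326
over 0.03251128472302456 [-0.0001302   0.00185969]
touch True [ 0.51017488 -0.07204091  0.14089126] [-0.39242623 -0.13299     3.67364749] 0.03247430606776638
t 22.85
```

View pics/w5c.png

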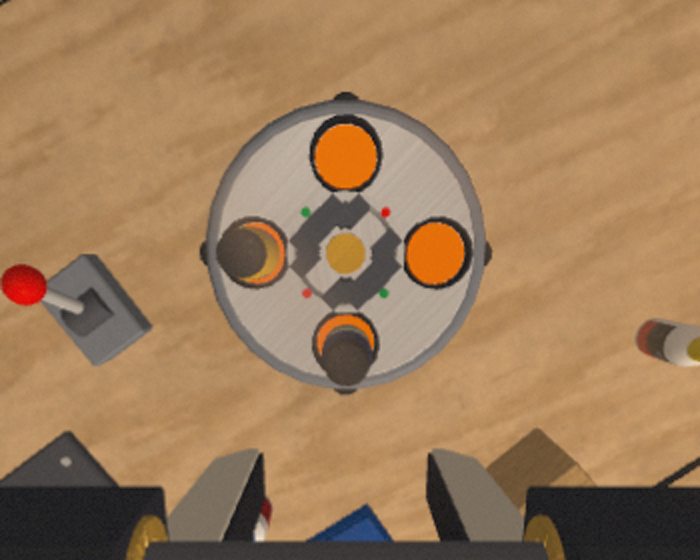

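```bash
python3 - <<'E'
from h import *
pick((.550,.346)); place(155,65)
pick((.415,.3505)); place(65,155)
q=down(np.radians(65));tx=R.from_quat(q).as_matrix()[:,0]
p=np.array([*S,0])-.07*tx;p[2]=.36
env.goto(p,q);d=snap("wrist","w6");print(st()["time_s"])
im=d["color"][:280,150:500,::-1];cv2.imwrite("pics/w6c.png",cv2.resize(im,None,fx=2,fy=2,interpolation=cv2.INTER_CUBIC))
for a,h in ((-25,.068),(-115,.067),(155,.0665),(65,.0665)):
  r=np.radians(a);u=w2px(d,[S[0]+.062*np.cos(r),S[1]+.062*np.sin(r),.04+h])[0];print(a,(u[0]-150)*2,u[1]*2)
E
```

```text
grip 0.030028731811805758 27.8583
lift 0.0299096050786563
over 0.029779234246988744 [0.00071809 0.00152287]
touch True [0.4802041  0.01034855 0.14078622] [-0.1040542   0.88515407  4.29530743] 0.029561047902443637
t 32.5917
grip 0.03261300744111302 36.2
lift 0.03226949368173488
over 0.03239312942364684 [-0.00028647  0.00098244]
touch True [0.56251879 0.04022897 0.14090787] [ 0.37159276 -0.30667086  3.23130854] 0.03206548122855976
t 41.325
42.4417
-25 343.64223171590083 358.4454820508072
-115 237.00609249651882 252.77708455784557
155 343.85208236983465 137.1345366649427
65 450.32251213202517 253.0783778162662
```

View pics/w6c.png

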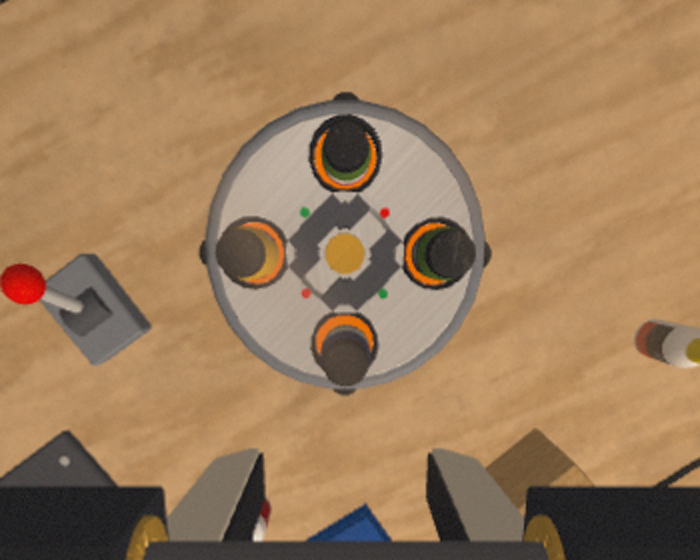

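View first.

```bash
python3 - <<'E'
from h import *
C=np.array([.563,-.342]);
q=down(np.radians(10));tx=R.from_quat(q).as_matrix()[:,0]
p=np.array([*C,0])-.07*tx;p[2]=.40
print(p,tx)
env.goto([*p[:2],.40],q);env.pause(.2);d=snap("wrist","w7");np.save("pics/w7.npy",d,allow_pickle=True);print(st()["time_s"],st()["joint_pos"])
im=d["color"][:290,130:510,::-1];cv2.imwrite("pics/w7c.png",cv2.resize(im,None,fx=2,fy=2,interpolation=cv2.INTER_CUBIC))
E
```

```text
[ 0.57515537 -0.41093654  0.4       ] [-0.17364818  0.98480775  0.        ]
44.0667 [ 0.41177385  0.68288668  0.3906123   1.06507147 -0.24558902  1.43584674
  0.93136663]
```

View pics/w7c.png

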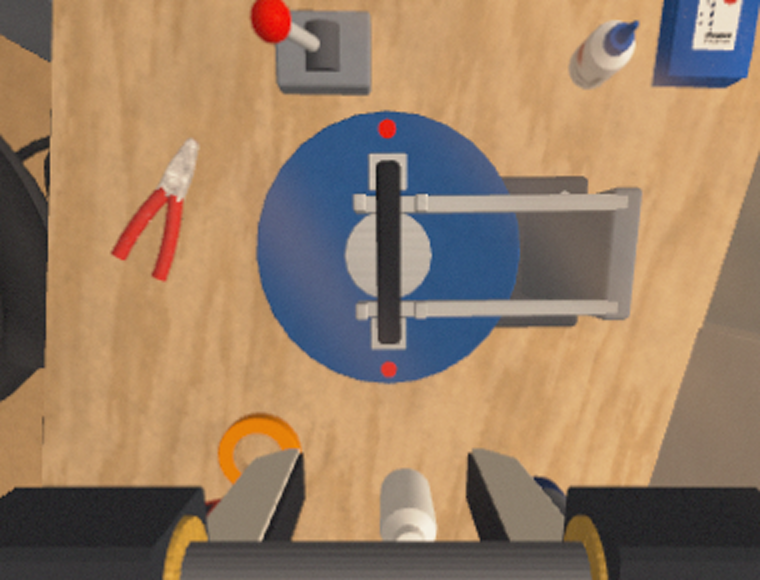

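```bash
python3 - <<'E'
from h import *
d=np.load("pics/w7.npy",allow_pickle=True).item()
c=lambda p:(130+(p[0]+.5)/2-.5,(p[1]+.5)/2-.5)
for a,b,z in (((388,162),(389,343),.202),((388,128),(389,369),.136),((392,203),(391,310),.19)):
  A=px2w(d,c(a),z);B=px2w(d,c(b),z);print((A+B)/2,np.linalg.norm(A-B),np.degrees(np.arctan2(*(A-B)[1::-1])))
# IK chain
C=np.array([.563,-.342])
prev=None
for n,p,y in (("hang",(*C,.261),10),("lift",(*C,.286),10),("out",(C[0]-.125,C[1]-.022,.286),10),("up",(C[0]-.125,C[1]-.022,.40),10),("over",(*S,.40),20),("in",(*S,.257),20),("pushed",(*S,.245),20),("turn",(*S,.245),-70)):
  j=env.inverse_kinematics(list(p),down(np.radians(y)));print(n,None if j is None else np.round(j,2))
for y,z in ((-160,.4),(-160,.25),(-250,.25)):
  j=env.inverse_kinematics([*S,z],down(np.radians(y)));print(y,None if j is None else np.round(j,2))
E
```

```text
[ 0.5661712  -0.34207929  0.202     ] 0.0854996667072874 100.54471608715008
[ 0.56655037 -0.34173591  0.136     ] 0.14033163238680094 100.46369520737932
[ 0.56789303 -0.34265855  0.19      ] 0.05285177355725884 99.74349946117691
hang [ 0.31  0.69  0.37  1.46 -0.27  1.05  0.91]
lift [ 0.31  0.67  0.38  1.43 -0.26  1.1   0.9 ]
out [ 0.4   0.53  0.4   1.69 -0.24  0.97  1.06]
up [ 0.38  0.43  0.43  1.52 -0.18  1.23  1.01]
over [-0.25  0.36  0.35  1.6  -0.13  1.2   0.47]
in [-0.23  0.51  0.32  1.82 -0.21  0.85  0.55]
pushed [-0.22  0.52  0.32  1.83 -0.22  0.82  0.55]
turn [-0.45  0.59  0.69  1.84 -0.47  0.88 -0.76]
-160 [-0.72  0.59  1.22  1.62 -0.56  1.34 -2.21]
-160 [-0.66  0.76  1.13  1.84 -0.78  1.07 -2.01]
-250 [ 0.01  0.5  -0.03  1.82  0.02  0.82  1.89]
```

```bash
python3 - <<'E'
from h import *
C=np.array([.5664,-.3419]);yw=np.radians(10.3);q=down(yw);u=np.array([np.cos(yw),np.sin(yw)])
env.grip(.045,50)
env.goto([*C,.33],q);env.line_to([*C,.261],velocity=.12,threshold=8);s=st();print(s["tcp_pos"],s["contact_force"])
env.grip(0,50);s=st();print("grip",s["width"],s["contact_force"])
env.line_to([*C,.287],velocity=.06);s=st();print("lift",s["width"],s["contact_force"],s["wrist_torque"])
env.line_to([*(C-.125*u),.287],velocity=.08);s=st();print("out",s["width"],s["contact_force"],s["tcp_pos"],s["time_s"])
d=snap("wrist","w8");d=snap("scene","s8")
E
```

```text
[ 0.56670717 -0.3429141   0.26204111] [ 0.00066881 -0.30657384  0.45772114]
grip 0.011613395859581368 [-0.07420006  1.24279821  1.21255061]
lift 0.011439538322858439 [-0.23769327 -0.22456643 -1.85855298] [-0.05845132  0.00965175 -0.02238444]
out 0.011642496139357427 [-1.00249791  0.71440296 -1.14418926] [ 0.44400863 -0.36396588  0.28690511] 48.5833
```

View pics/w8.png

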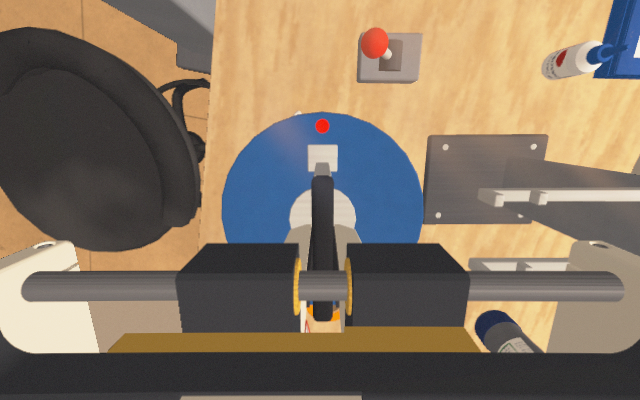

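View pics/s8.png

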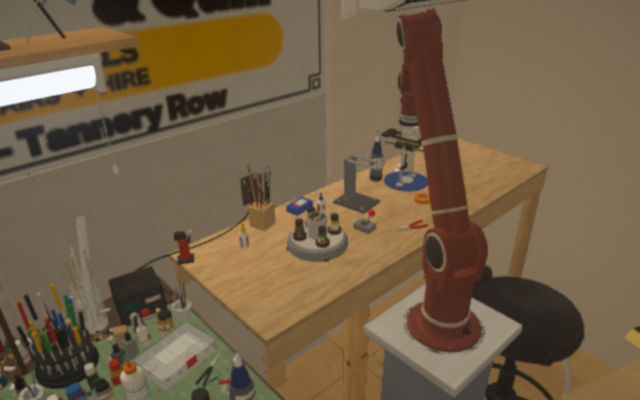

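```bash
python3 - <<'E'
from h import *
d=env.snapshot("wrist");s=st();T=s["tcp_pos"];M=R.from_quat(s["ee_rot"]).as_matrix()
P=px2w(d,(322,126),.1625)
print((M.T@(P-T))[:2], M[:,0])
# plug-disc hub left/right edge and disc edges
for a in ((222,205),(423,205)):print((M.T@(px2w(d,a,.162)-T))[:2])
yw=np.radians(10.3);
env.line_to([T[0],T[1],.36],velocity=.12)
q=down(np.radians(20));env.goto([*S,.36],q);env.pause(.3);s=st();print(s["tcp_pos"],s["width"],s["time_s"],s["contact_force"])
d=snap("wrist","w9");crop(d,"w9c",200,50,440,230,3.3)
d=snap("top","t9")
E
```

```text
[0.06959237 0.00017065] [-1.79456058e-01  9.83765988e-01  6.77806953e-05]
[ 0.01044565 -0.07720568]
[0.01037195 0.07823658]
[ 0.53620617 -0.0168234   0.3600362 ] 0.011699025760456292 51.1417 [-0.52796072 -1.44216553 -1.49843023]
```

View pics/w9c.png

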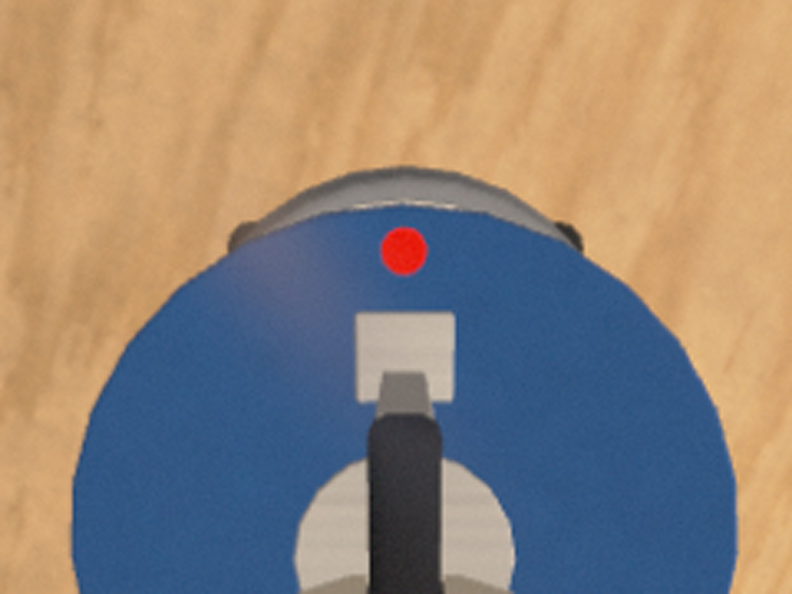

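```bash
python3 - <<'E'
from h import *
env.line_to([*S,.29],velocity=.12);s=st();print(s["tcp_pos"],s["contact_force"])
for z in (.272,.262,.254,.247):
  t=env.line_to([*S,z],velocity=.03,threshold=18);env.pause(.1);s=st();print(z,t,s["tcp_pos"],s["contact_force"],s["width"],s["time_s"])
  if t: break
snap("scene","s10");d=snap("wrist","w10");crop(d,"w10c",200,30,440,230,3)
E
```

```text
[ 0.53673409 -0.0160142   0.29060561] [ 0.08371817  0.43584308 -1.01679913]
0.272 False [ 0.53635223 -0.01593128  0.27217646] [-0.16556591  0.38672744 -1.70109772] 0.011440825183611152 52.825
0.262 False [ 0.53657926 -0.01595894  0.26243176] [ 1.05135294 -0.73625986  1.49386125] 0.011753597949490048 53.4083
0.254 False [ 0.53667591 -0.01597643  0.25447188] [-0.00981461  1.18234063  5.75993467] 0.011670391539775423 53.925
0.247 False [ 0.53685301 -0.01603141  0.24808841] [-1.30124196 -0.4649854   9.35960879] 0.01142432593875293 54.4083
```

View pics/w10c.png

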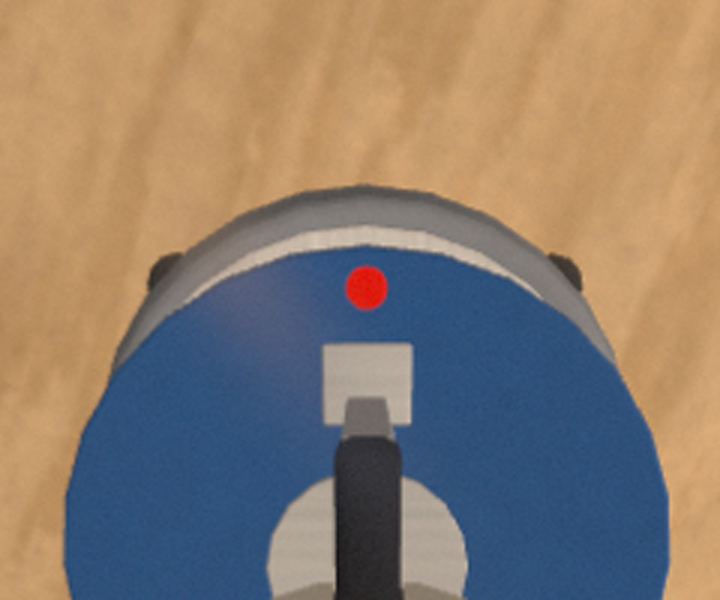

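```bash
python3 - <<'E'
from h import *
env.line_to([*S,.2455],velocity=.03)
for y in (5,-10,-25,-40,-55,-70):
  t=env.line_to([*S,.2455],velocity=.03,rotation=down(np.radians(y)));s=st()
  M=R.from_quat(s["ee_rot"]).as_matrix();print(y,np.degrees(np.arctan2(M[1,1],M[0,1])),s["tcp_pos"],s["contact_force"],s["wrist_torque"],s["width"],s["time_s"])
d=snap("wrist","w11");crop(d,"w11c",200,30,440,230,3)
E
```

```text
5 4.98451194529996 [ 0.53710819 -0.01612589  0.24678945] [-0.99082404  0.50704069  9.35628015] [-0.00228843  0.20059409 -0.02183969] 0.011338967263556135 55.1667
-10 -10.01336071175521 [ 0.53726466 -0.01620974  0.24685296] [-0.9031148  -0.052085    9.18719428] [-0.03724423  0.13719721 -0.05555663] 0.011694864530233431 55.575
-25 -25.019509456029375 [ 0.53733079 -0.01634693  0.24684663] [-1.90610363  0.21907371  8.69208087] [-0.08469409  0.05497574 -0.06908806] 0.011696943564649636 55.9833
-40 -40.02565177755858 [ 0.53737141 -0.01646667  0.24686065] [-0.40696986  0.18269339 10.25603197] [-0.10269247  0.12863701 -0.0318286 ] 0.011402104109978231 56.3917
-55 -55.031616710764844 [ 0.53738064 -0.01658082  0.24684943] [-0.03183609 -0.77345739  8.84983381] [-0.1628011   0.14219956 -0.00108391] 0.011167594350439812 56.8
-70 -70.03055689257658 [ 0.53736874 -0.01667558  0.24683827] [ 0.26789173 -0.57557351 10.07388156] [-0.16506486  0.13280539 -0.0159248 ] 0.011531285497943924 57.2083
```

View pics/w11c.png

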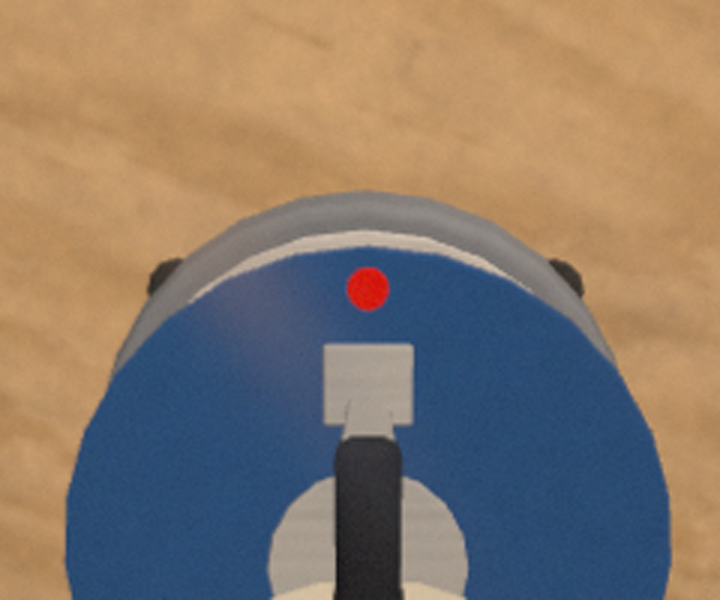

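```bash
python3 - <<'E'
from h import *
for z in (.251,.2545,.257,.258):
  env.line_to([*S,z],velocity=.02);env.pause(.1);s=st();print(z,s["tcp_pos"],s["contact_force"],s["wrist_torque"],s["width"])
d=snap("wrist","w12");crop(d,"w12c",200,30,440,230,3)
E
```

```text
0.251 [ 0.53716446 -0.01661637  0.25195305] [0.77783587 0.30572298 6.87936466] [-0.19264812  0.03765007 -0.02321506] 0.011404248812382094
0.2545 [ 0.53705521 -0.01657585  0.2551635 ] [ 1.33803171 -0.08796683  4.68864259] [-0.25336417 -0.05182449 -0.07055386] 0.01097443412602364
0.257 [ 0.53669808 -0.01624779  0.25703633] [ 2.39093931 -1.14887287 -0.09750292] [-0.42803926 -0.58787777 -0.02892095] 0.0113292728898484
0.258 [ 0.53654812 -0.01589865  0.25708843] [ 4.77386578 -2.00640006 -6.0787686 ] [-0.58285417 -1.05667659 -0.01215751] 0.01140084472277463
```

View pics/w12c.png

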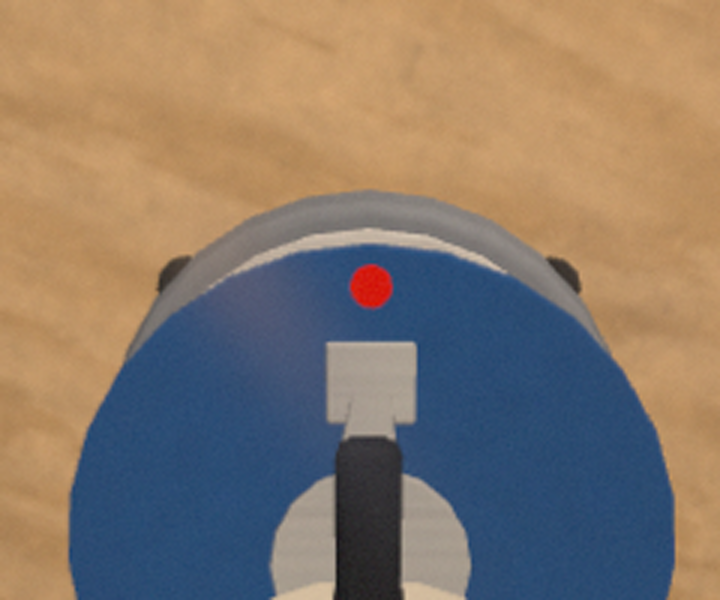

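```bash
python3 - <<'E'
from h import *
env.line_to([*S,.2568],velocity=.02);env.grip(.04);env.line_to([*S,.38],velocity=.15);env.pause(.2)
q=down(np.radians(-70));tx=R.from_quat(q).as_matrix()[:,0]
p=np.array([*S,0])-.07*tx;p[2]=.42
j=env.inverse_kinematics(list(p),q);print(j)
env.goto(p,q);env.pause(.2);d=snap("wrist","w13");np.save("pics/w13.npy",d,allow_pickle=True);snap("scene","s13");print(st()["time_s"],tx)
im=d["color"][:290,100:500,::-1];cv2.imwrite("pics/w13c.png",cv2.resize(im,None,fx=2,fy=2,interpolation=cv2.INTER_CUBIC))
E
```

```text
[-0.63773588  0.31708271  0.92871202  1.73449118 -0.26864468  1.22486954
 -0.8623718 ]
61.8 [0.93969262 0.34202014 0.        ]
```

View pics/w13c.png

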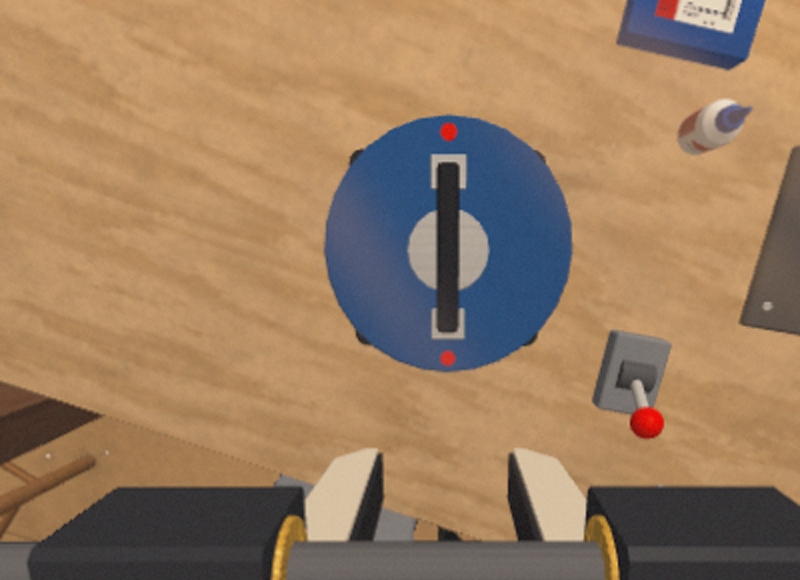

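```bash
python3 - <<'E'
import cv2
im=cv2.imread("pics/s13.png");cv2.imwrite("pics/s13c.png",cv2.resize(im[150:270,230:430],None,fx=4,fy=4,interpolation=cv2.INTER_CUBIC))
E
```

```text
(no output)
```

View pics/s13c.png

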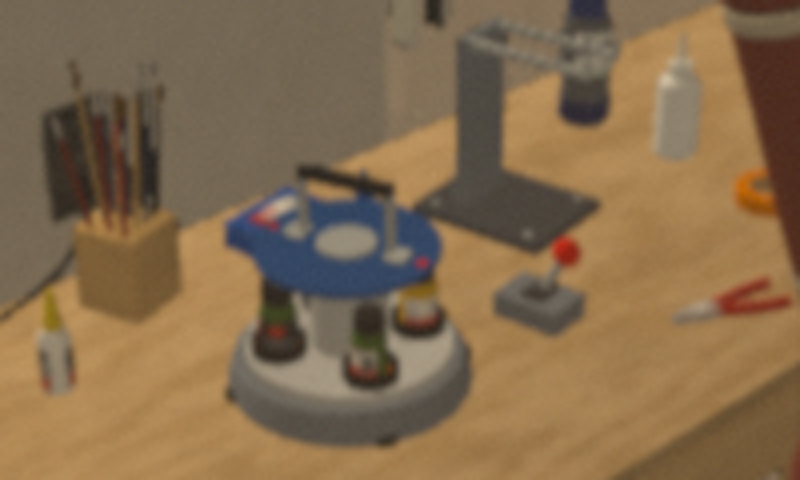

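```bash
python3 - <<'E'
from h import *
d=np.load("pics/w13.npy",allow_pickle=True).item()
c=lambda p:(100+(p[0]+.5)/2-.5,(p[1]+.5)/2-.5)
for a,b,z in (((449,132),(448,358),.132),((449,164),(448,332),.198)):
  A=px2w(d,c(a),z);B=px2w(d,c(b),z);print((A+B)/2,np.linalg.norm(A-B),np.degrees(np.arctan2(*(A-B)[1::-1])))
P=np.array([px2w(d,c(p),.025) for p in ((614,331),(670,345),(652,413),(596,402))]);print(P,P.mean(0))
print(px2w(d,c((647,423)),.076))
d=np.load("pics/w7.npy",allow_pickle=True).item()
c=lambda p:(130+(p[0]+.5)/2-.5,(p[1]+.5)/2-.5)
P=np.array([px2w(d,c(p),.025) for p in ((276,12),(369,11),(371,92),(280,94))]);print(P,P.mean(0))
print(px2w(d,c((271,18)),.076))
E
```

```text
[ 0.53716526 -0.01644137  0.132     ] 0.1398357943314109 19.888363420857342
[ 0.5368691  -0.01620043  0.198     ] 0.08549552450595939 19.79800947844808
[[ 0.52347306 -0.17339784  0.025     ]
 [ 0.52893135 -0.22376921  0.025     ]
 [ 0.46812421 -0.23562726  0.025     ]
 [ 0.46032516 -0.18467672  0.025     ]] [ 0.49521345 -0.20436776  0.025     ]
[ 0.46653669 -0.21179393  0.076     ]
[[ 0.45786657 -0.19023333  0.025     ]
 [ 0.52348281 -0.17778024  0.025     ]
 [ 0.53375508 -0.22909789  0.025     ]
 [ 0.46742967 -0.24238129  0.025     ]] [ 0.49563353 -0.20987318  0.025     ]
[ 0.46699262 -0.21090862  0.076     ]
```

```bash
python3 - <<'E'
from h import *
B=np.array([.4955,-.2075]);yw=np.radians(11);u=np.array([np.cos(yw),np.sin(yw)]);K0=np.array([.4667,-.2113])
q=down(yw+np.pi/2)
P=lambda o,z:[*(K0+(o+.029)*u),z]
for o,z in ((-.088,.3),(-.088,.144),(.012,.144)): print(P(o,z),env.inverse_kinematics(P(o,z),q))
env.grip(0,30)
env.goto(P(-.088,.3),q);env.line_to(P(-.088,.144),velocity=.15);print(st()["contact_force"],st()["time_s"],st()["width"])
t=env.line_to(P(-.045,.144),velocity=.06,threshold=6);print(t,st()["tcp_pos"],st()["contact_force"])
d=snap("scene","s14");cv2.imwrite("pics/s14c.png",cv2.resize(d["color"][150:270,280:440,::-1],None,fx=4,fy=4))
E
```

```text
[np.float64(0.40878399617658784), np.float64(-0.22255773072721613), 0.3] [ 0.25949902  0.34185089  0.25877912  1.94430429 -0.11255745  0.8691241
  2.33952747]
[np.float64(0.40878399617658784), np.float64(-0.22255773072721613), 0.144] [ 0.40689684  0.58656271  0.06511253  2.11049443 -0.08343559  0.44686959
  2.29920687]
[np.float64(0.5069467145213542), np.float64(-0.20347683118956164), 0.144] [ 0.32229651  0.66566888  0.02994086  1.88987796 -0.03341071  0.58652086
  2.13646033]
[-0.220103    0.0061605   0.97459671] 66.4833 0.0005099319568361736
False [ 0.45118855 -0.21423311  0.14393298] [-0.3001799 -0.2495434  0.2653223]
```

View pics/s14c.png

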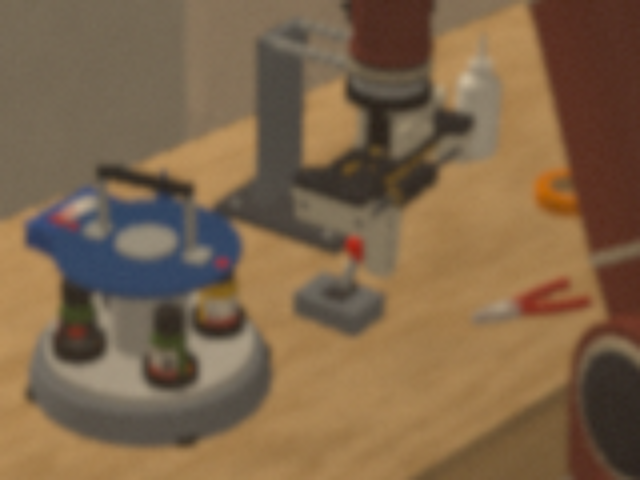

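```bash
python3 - <<'E'
from h import *
yw=np.radians(11);u=np.array([np.cos(yw),np.sin(yw)]);K0=np.array([.4667,-.2113])
P=lambda o,z:[*(K0+(o+.029)*u),z]
for o in (-.02,0,.008,.012,.016):
  t=env.line_to(P(o,.144),velocity=.05,threshold=8);s=st();print(o,t,s["tcp_pos"],s["contact_force"])
  if t: break
d=snap("scene","s15");cv2.imwrite("pics/s15c.png",cv2.resize(d["color"][150:270,280:440,::-1],None,fx=4,fy=4))
E
```

```text
-0.02 False [ 0.47605275 -0.20919865  0.14390992] [-1.14301415  0.10761775  0.27244769]
0 False [ 0.49572323 -0.20553837  0.14399073] [-0.67860794 -0.62350053 -0.36565969]
0.008 True [ 0.49994556 -0.20502765  0.14345629] [-1.47057484 -0.64882386  0.77063195]
```

View pics/s15c.png

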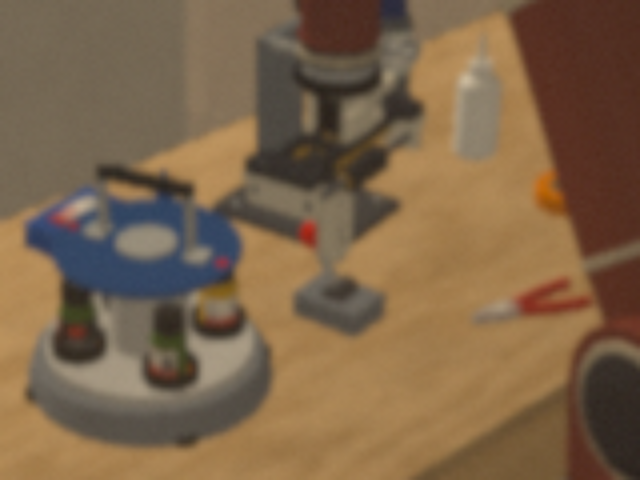

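```bash
python3 - <<'E'
from h import *
yw=np.radians(11);u=np.array([np.cos(yw),np.sin(yw)]);K0=np.array([.4667,-.2113])
P=lambda o,z:[*(K0+(o+.029)*u),z]
for o in (.006,.008,.010,.012,.014):
  t=env.line_to(P(o,.144),velocity=.03,threshold=15);s=st();print(o,t,s["tcp_pos"],s["contact_force"])
  if t or s["contact_force"][0]<-12: break
env.pause(.3);print(st()["contact_force"],st()["tcp_pos"])
env.line_to(P(-.05,.144),velocity=.1);env.line_to(P(-.05,.3),velocity=.2)
q=down(np.radians(101));tx=R.from_quat(q).as_matrix()[:,0];p=np.array([.4955,-.2075,0])-.07*tx;p[2]=.36
env.goto(p,q);env.pause(.2);d=snap("wrist","w16");np.save("pics/w16.npy",d,allow_pickle=True);print(st()["time_s"])
im=d["color"][:290,120:520,::-1];cv2.imwrite("pics/w16c.png",cv2.resize(im,None,fx=2,fy=2))
E
```

```text
0.006 False [ 0.50038141 -0.2048913   0.14382707] [-2.00185503 -1.24670295  1.42028005]
0.008 False [ 0.50082396 -0.20489244  0.14374727] [-5.40222942 -2.0262323   3.46940136]
0.01 False [ 0.50123836 -0.20487788  0.14369481] [-8.56933279 -2.22466756  6.18144262]
0.012 False [ 0.50160874 -0.20487046  0.14365712] [-10.83703487  -3.36400217   8.29364181]
0.014 False [ 0.5019792  -0.20489368  0.14363831] [-13.96813992  -3.39029368  10.10690975]
[-13.84083198  -3.4054934    9.6237938 ] [ 0.50197196 -0.20491425  0.14365139]
73.0083
```

View pics/w16c.png

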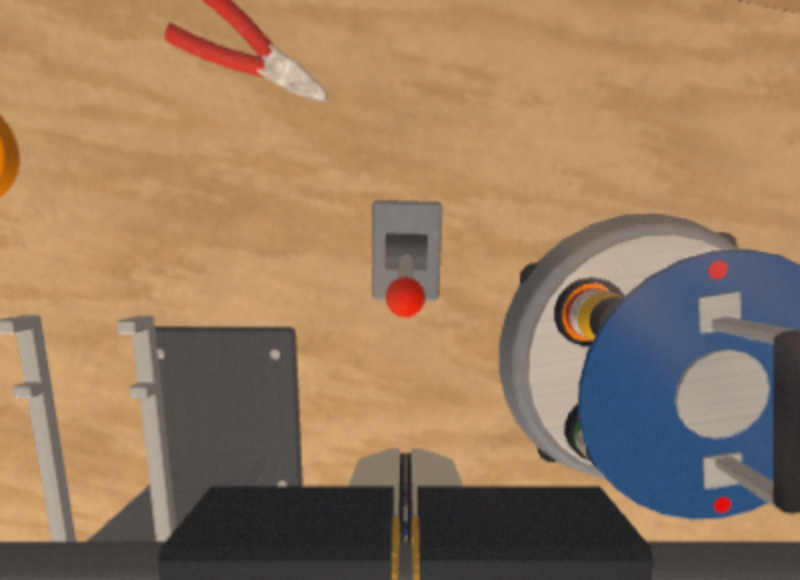

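```bash
python3 - <<'E'
from h import *
d=np.load("pics/w16.npy",allow_pickle=True).item()
c=lambda p:(120+(p[0]+.5)/2-.5,(p[1]+.5)/2-.5)
K1=px2w(d,c((405,297)),.075);P=np.array([px2w(d,c(p),.025) for p in ((374,202),(441,202),(439,299),(373,299))])
u=np.array([np.cos(.19),np.sin(.19)]);x=(K1-P.mean(0))[:2]@u;print(K1,P.mean(0),x,np.arcsin(x/.06)+.5, (K1[:2]-[.4667,-.2113])@u)
p=[.45,-.22,.40];env.goto([*S,.44],down(np.radians(65)));env.pause(.2)
env.goto([.466,-.17,.42],down(np.radians(65)));
d=snap("wrist","w17");d2=snap("scene","s17");snap("top","t17");print(st()["time_s"],st()["contact_force"])
cv2.imwrite("pics/s17c.png",cv2.resize(d2["color"][150:270,230:390,::-1],None,fx=4,fy=4))
E
```

```text
[ 0.52179918 -0.20217257  0.075     ] [ 0.49334055 -0.20625926  0.025     ] 0.028718303033672087 0.9991032615200848 0.055831426847677085
74.95 [0.77146356 0.37935862 0.51957905]
```

View pics/w17.png

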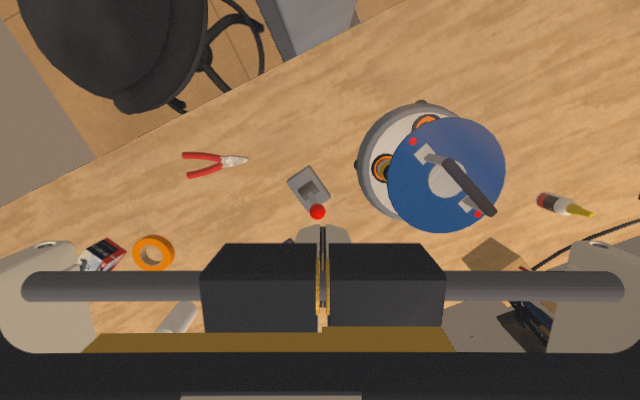

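View pics/s17c.png

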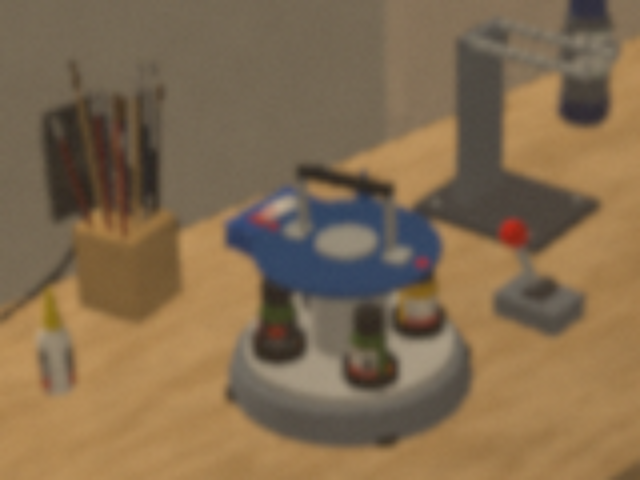

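Cover seated with its bar along the seats, jars upright in the cups, lever at about 1.0 rad, robot clear. Handing in.

```bash
python3 - <<'E'
from h import *
env.pause(.3);print(env.hand_in())
E
```

```text
the job is handed in; nothing more can be done
None
```

The shaker run is finished and handed in at about 75 s on the robot clock, out of 195 s. `hand_in` gives no verdict, so the results below are from my own checks.

- **Jars:** all four were on the counter, and each now stands upright in its own cup. Every jar touched down within 1 mm of the expected floor height. The last pictures show the jars upright, their caps within about 3 mm of the expected positions. In the final views the cover hides part of the plate, so not every jar is visible in each one.
- **Cover:** I took it off the hanger and pushed it down against about 10 N. I then turned it 90° clockwise and let it rise. It stopped rising at seated height and held against an upward pull of about 6 N. By the wrist camera it sat about 1 mm off the axis, with the bar within 0.2° of the seat direction.
- **Switch:** I pushed the lever against its end stop only after checking the cover was locked. It measured about 1.0 rad by camera.
- **Bystanders:** I didn't touch the glue, tape, cutters or dropper, and saw none of them move. I didn't measure their final positions.

**Disagreements:**
- The top and wrist cameras differed by up to about 5 mm on the jars and 3 mm on the shaker. I used the wrist camera, whose two opposite views of the shaker agreed to within 1 mm.
- One green jar gripped at 30 mm instead of about 32 mm, but it landed correctly.

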